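Take the honey jar out of the warming cabinet

TASK

The honey has been warmed through. Press down the lever handle of the steel warming cabinet to free its latch, swing the door wide open to about a right angle or more and leave it standing open to air; then take the honey jar from just inside the doorway, keep it upright and stand it gently, wholly on the round cork mat. Leave the other things as they stand.

Things in the scene. Friction and masses are not known exactly. Their poses are not given: they have to be found in the camera images.
- cabinet: fixed steel warming cabinet, 300 mm wide, 220 deep, 350 high, glazed door. Origin: centre of its underside; x axis front to back, y to the latch side (left from the robot), z up. Housing front x = -110 mm, closed door's outer face -140. Control box over the door, z 298 to 348, overhangs to x = -160 (knob -180). Inside: floor z 40, ceiling 298, walls y -120 and +110, a bigger jar fixed at the back
- keeper_top (a point): top of the steel keeper on the left front frame (cabinet x = -160, y = 132, z = 194 mm; 24 mm wide). Its nose stands in front of the lever's flat tongue, which reaches past the door's free edge; the tongue must be lifted over it
- door (a joint): door angle in rad: 0 closed, grows as it swings towards the robot, stop at 1.75. Upright hinge axis on the right at cabinet x = -126, y = -140 mm. The leaf reaches from 5 to 255 mm from that axis, is 28 mm thick (14 either side of it), z = 35 to 292 mm, 1.5 kg. It stays where it is left (friction about 0.12 N m); latched at the start
- lever (a joint): lever angle in rad: 0 level (rest), grows as its free end is pressed down, hard stop at 0.55. Its tongue clears the keeper at about 0.35. A spring lifts it back (4 to 7 N at lever_grip), so it must be kept down while the door is pulled its first 30 mm or so at the handle; after that it may be let go
- lever_grip (a point): point on the lever's axis 85 mm from its pivot, for pressing and pulling; moves with lever and door (closed: cabinet x = -188, y = 0, z = 190 mm). Level round bar 17 mm thick, reaching 120 mm from its pivot (225 mm from the door hinge) towards the hinge. Its axis is 48 mm off the door's outer face: a 39 mm gap behind it, open above and below
- hinge_axis (a point): point on the door's hinge axis at the height of the door's top edge (292 mm); its y axis runs along the leaf to the free edge, its x axis points to the inner side of the door
- door_edge (a point): top of the door's free edge, 255 mm from the hinge axis, mid-thickness; same axes as hinge_axis
- honey_jar: closed honey jar, round, 57 mm across, 100 mm tall, 0.2 to 0.4 kg, standing on the cabinet floor just behind the door (the jar at the back is wider, 74 mm, and 118 mm tall). Origin: centre of its underside, z up the jar. Can be gripped across at any height
- cork_mat: round cork pot mat, 124 mm across, 10 mm thick, lying fixed on the worktop to the left of the cabinet. Origin: centre of its underside (top at z = 10 mm)
- yeast_tin: bystander: round lidded tub, 66 mm across, 115 mm tall, at the right front. Origin: centre of its underside
- tape: bystander: roll of tape lying flat, 75 mm across, 48 mm high, behind the lidded tub. Origin: centre of its underside

How it is judged:
By the outcome, as a careful person would: the job done as asked, in the order asked, and still so for the second after the job is handed in, with the robot touching nothing.
It also fails if it takes over 72 s, if anything falls off the work surface, if the arm or the gripper's body presses on something with over 40 N, if the wrist force passes 120 N, or if a joint passes its speed limit or range.

ROBOT

A 6-joint arm with a two-finger parallel gripper is mounted at the origin on a cart in front of the work surface, level with it; the furniture and walls round the work are solid. World frame = base frame: x ahead of the robot, y to its left, z up, the work surface at z = 0. Lengths are in mm, angles in rad, forces in N, time in s.
With the tool pointing down it reaches from about 350 to 975 mm from the base axis. Payload 7.1 kg.
Tool frame: the origin (TCP) lies at the very end of the fingers, on their centre line; the grasp point (between the pads) lies 19 mm behind it; z points along the fingers, y is the line along which they close (so a half turn about z gives the same grasp; the last joint's range is limited). The gripper opens to 88 mm and grips with 3 to 60 N. Pads are 20 mm wide; open, the fingers measure 115 mm over their backs; the gripper's body (75 mm by 178 mm) begins 61 mm behind the grasp point.
Start: joints at [-1.234, 0.423, 1.63, -0, 1.089, -0.019], TCP at [217.729, -585.832, 222.675] pointing down, gripper open.
Joint ranges: [-3, 3], [-0.9, 2.11], [0.09, 2.58], [-1.31, 4.45], [0.11, 2.69], [-2.54, 2.54]. Speed limits (rad/s): [2.39, 2.39, 3.01, 3.14, 3.14, 3.14].

INTERFACE

Orientations are given as a rotation vector (axis times angle).
In Python, from workcell import get_obs, get_image, job, models gives the robot as it stands.
- The arm moves only by the tool jog_arm, never from a script. Its argument "increments" is one flat list of numbers, 7 for each row, row after row: the turn, a rotation vector about the tool's x, y, z in degrees, then the shift along the tool's x, y, z in mm, then the opening in per cent of the stroke, from 0 (shut) to 100 (fully open). A call has 1 to 12 rows; each row shifts and turns the commanded pose from where the row before left it, along the tool's axes as they then stand; what a row does not reach is not made up. A row lasts 1/8 s, in which the tool goes at most 62.5 mm and 10.7 degrees, less where a joint would pass 70% of its speed; a pose out of reach is approached as far as the arm can. A call is refused whole if a number of a shift passes 62.5 or a number of a turn 10.7, either way. A call with a gripper value outside its range is refused whole. The fingers move at their own pace and stop on an object; the grip force is fixed at half the most. Time passes only in rows, so rows that do not move let the fingers close. It gives the time, the measured TCP pose, the force, the opening and the grip force at its end, in the units of the state.
- get_obs(): the state, without advancing time (a new reading comes with each control period).
- get_image(name): name is "scene" or "side" or "wrist"; returns a dict with "pixels" (384x512x3 uint8, blue, green, red), "depth" (384x512 float32, mm along the optical axis (not along the pixel's ray), 0 where there is no reading), "fx", "fy", "cx", "cy" (pixels), "cam_to_world" (4x4, takes a point from camera to world coordinates); the wrist camera has in their place "tool_from_camera" (4x4, takes a point from camera to tool coordinates, whose origin is the TCP and whose axes are the flange's). Camera axes: x right, y up, looking along -z (the intrinsics and any distortion apply to the point x, -y, -z); pixel columns grow to the right and rows downward; lengths in mm; the calibration is good to about 2 mm. The wrist camera is an equidistant fisheye: a pixel r from the principal point sees the ray r / f radians off the axis. A picture is of the moment at which its call begins: read the wrist's pose just before it.
- job.close_job(): hands the job in; it is judged then, once.
Trained networks look in the newest picture that a camera, given by its name, has taken for a name from the list of things; names that differ only in an ending like _2 or _b are one class to them, and where a whole thing is asked for, a point or a joint stands for the part that bears it (a point fixed in the world has none). Each returns a list of dicts, best first, with "p" (0 to 1); they miss things now and then, are a little off and sometimes report something else, mostly with a low value. They report only what shows in the picture. A call takes as long as a camera call.
- models.look_for(target, camera): "centre" ([x, y, z] in mm, in world coordinates, good to about 4 mm: the middle of the surface that is visible of it).
- models.regions_of(target, camera): "region" (384x512 bool, what is visible of it).
The state is a dict: "t": time; "qpos": joint angles; "qvel": joint speeds; "joint_torque": joint torques, N m; "ee_pos": TCP position; "orientation": TCP orientation; "ft_force": force on the tool from outside, world axes, zero at the start; "moment": the same for the moment, N m; "width": finger opening in mm; "grasp_force": force on a finger pad.
Only numpy, scipy, OpenCV 4.12 (cv2) and the standard library are available. Lean on these libraries where they do the work, as an engineer would, in place of code of your own. Each camera call takes 0.05 s, during which the arm holds its last target. There are 200 camera calls.

## Working session

There is one attempt and no reset: what is moved stays moved. The work goes in short steps, Python scripts to look and compute and a tool call to move; the robot and the scene stay as the last step left them, time stands still between calls to the robot, and variables do not carry over. Pictures are saved under pics/ and viewed, at most 10 in all, crops included, and the job is handed in when it is done.

Besides the shell and the picture viewer there is one more tool, called after "Call:" by a JSON object that holds its "op" and its "data", one argument or row to a line. jog_arm: Moves the arm, as the interface text tells. Its arguments: {"type":"object","properties":{"increments":{"type":"array"}},"required":["increments"]}

```bash
mkdir -p pics; ls
cat > h.py <<'E'
import numpy as np, cv2
from workcell import get_obs,get_image,job,models
from scipy.spatial.transform import Rotation as R
def pts(im,mask=None):
    d=im["depth"]; v,u=np.nonzero((d>0)&(mask if mask is not None else True))
    z=d[v,u]; x=(u-im["cx"])/im["fx"]*z; y=(v-im["cy"])/im["fy"]*z
    P=np.c_[x,-y,-z,np.ones(len(z))]@np.array(im["cam_to_world"]).T
    return P[:,:3]
def look(t,c):
    for r in models.look_for(t,c)[:2]: print(t,c,round(r["p"],2),np.round(r["centre"]))
E
python3 - <<'E'
from h import *
print(get_obs())
ims={}
for c in("scene","side"):
    im=get_image(c);ims[c]=im;cv2.imwrite(f"pics/{c}0.png",im["pixels"]);print(c,np.round(im["cam_to_world"],3).tolist(),im["fx"],im.keys())
    for t in("cabinet","keeper_top","door","lever","lever_grip","door_edge","hinge_axis","honey_jar","cork_mat","yeast_tin","tape"):
        look(t,c)
        g=models.regions_of(t,c)
        if g:
            P=pts(im,g[0]["region"])
            if len(P)>5: print("   reg",round(g[0]["p"],2),len(P),np.round(np.percentile(P,[2,50,98],axis=0)).tolist())
E
```

```text
pics
{'t': 0.0, 'qpos': array([-1.23399106e+00,  4.23840890e-01,  1.63069850e+00, -1.86580190e-05,
        1.08860336e+00, -1.89685936e-02]), 'qvel': array([-3.46880105e-05,  1.13217060e-03, -1.58463610e-03, -3.82969368e-04,
       -4.75851199e-04, -1.29219337e-03]), 'joint_torque': array([ 6.12233471e-04, -5.44623721e+01, -2.73665231e+01,  6.44424534e-02,
        2.26803508e-02, -1.21954617e-04]), 'ee_pos': array([ 217.54808428, -585.3125687 ,  221.89833175]), 'orientation': array([-3.09051141e+00, -5.55648601e-01,  4.10751018e-04]), 'ft_force': array([ 0.07357214,  0.71810432, -0.2485471 ]), 'moment': array([0.03880395, 0.00254281, 0.03281107]), 'grasp_force': 0.0, 'width': 87.75366675049496}
scene [[-0.698, 0.464, -0.545, -25.7], [-0.716, -0.434, 0.546, 525.103], [0.017, 0.772, 0.636, 975.178], [0.0, 0.0, 0.0, 1.0]] 435.34282387421626 dict_keys(['pixels', 'depth', 'fx', 'fy', 'cx', 'cy', 'cam_to_world'])
cabinet scene 0.71 [668.  11. 301.]
   reg 0.85 17518 [[582.0, -204.0, 42.0], [664.0, 10.0, 304.0], [848.0, 96.0, 364.0]]
keeper_top scene 0.51 [614.  57. 177.]
   reg 0.62 286 [[
[... 1855 characters left out ...]
reg 0.65 211 [[560.0, -128.0, 46.0], [576.0, -23.0, 194.0], [672.0, 236.0, 203.0]]
door_edge side 0.77 [ 627. -117.  176.]
door_edge side 0.65 [ 497. -497.   85.]
   reg 0.65 2881 [[569.0, -224.0, 41.0], [632.0, -119.0, 174.0], [662.0, 20.0, 276.0]]
   reg 0.81 2829 [[569.0, -224.0, 42.0], [632.0, -117.0, 175.0], [661.0, 20.0, 276.0]]
cork_mat side 0.76 [564. 197.   4.]
   reg 0.74 383 [[511.0, 145.0, 1.0], [565.0, 195.0, 7.0], [622.0, 257.0, 11.0]]
yeast_tin side 0.6 [ 499. -497.   85.]
   reg 0.88 1207 [[476.0, -509.0, -1.0], [499.0, -497.0, 81.0], [538.0, -425.0, 115.0]]
tape side 0.85 [ 595. -487.   38.]
   reg 0.9 816 [[564.0, -512.0, -1.0], [598.0, -486.0, 35.0], [635.0, -444.0, 48.0]]
```

Run:
```python
from h import *
for c in("scene","side"):
    im=get_image(c); g=models.regions_of("cabinet",c)
    P=pts(im); h=P[:,2]; print(c,"table z",np.round(np.percentile(h[(abs(h)<20)],[10,50,90]),1))
    P=P[(P[:,0]>450)&(P[:,0]<950)&(abs(P[:,1]+60)<260)]
    T=P[(P[:,2]>335)&(P[:,2]<372)]; print(len(T),"top z",np.median(T[:,2]))
    T=T[abs(T[:,2]-np.median(T[:,2]))<5]
    print("top rect",cv2.minAreaRect(T[:,:2].astype(np.float32)))
    g=models.regions_of("lever",c)
    L=pts(im,g[0]["region"]); L=L[(L[:,2]>175)&(L[:,2]<215)&(L[:,0]<600)]
    for k in range(-120,60,30):
        s=L[(L[:,1]>=k)&(L[:,1]<k+30)]
        if len(s): print("lever",len(s),np.round(np.median(s,0)))
    D=P[(P[:,2]>60)&(P[:,2]<160)&(P[:,1]>-190)&(P[:,1]<30)&(P[:,0]>590)&(P[:,0]<665)]
    vx=cv2.fitLine(D[:,:2].astype(np.float32),cv2.DIST_HUBER,0,.01,.01).ravel();print("door face line",vx,np.degrees(np.arctan2(vx[1],vx[0])))
im=get_image("wrist");cv2.imwrite("pics/w0.png",im["pixels"])
```

```text
scene table z [-2.8  0.4  8.2]
7388 top z 348.7688090943099
top rect ((736.0531616210938, -65.00650024414062), (273.3727111816406, 302.7605895996094), 6.812404632568359)
lever 58 [ 573. -104.  196.]
lever 59 [569. -75. 196.]
lever 57 [566. -44. 197.]
lever 85 [564. -11. 197.]
lever 137 [587.   9. 196.]
lever 31 [596.  47. 196.]
door face line [ 1.3780206e-01 -9.9045980e-01  6.2137097e+02 -5.4577099e+01] -82.079315
side table z [-3.9 -1.4  9. ]
3084 top z 346.66856670427546
top rect ((735.4623413085938, -70.72183227539062), (269.09112548828125, 300.9054260253906), 6.966635227203369)
lever 30 [ 572. -107.  195.]
lever 23 [568. -75. 193.]
lever 27 [566. -45. 195.]
lever 67 [584. -10. 195.]
lever 4 [590.  11. 196.]
lever 2 [595.  37. 184.]
door face line [ 1.1143104e-01 -9.9377215e-01  6.2789520e+02 -8.8249290e+01] -83.60218
```

View pics/scene0.png

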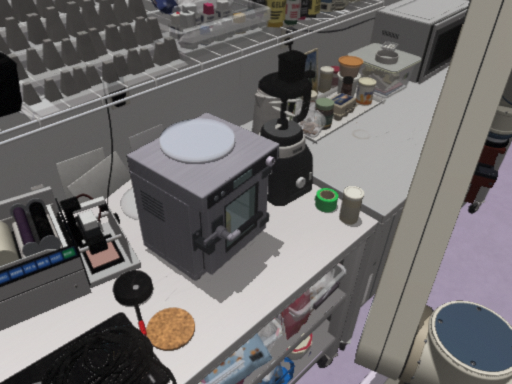

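View pics/side0.png

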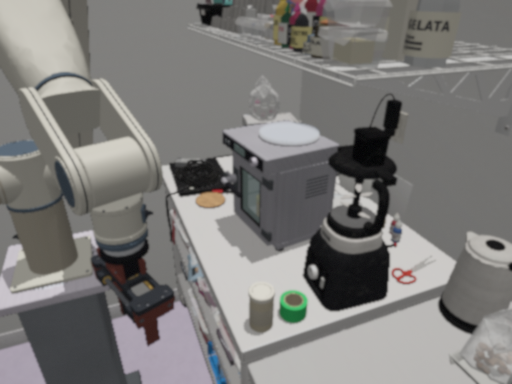

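```bash
cat >> h.py <<'E'
Y=np.radians(6.9); O=np.array([760.6,-64.8,0]); CR=R.from_euler('z',Y)
def cab(x,y,z): return O+CR.apply([x,y,z])
def ori(yaw,tilt,roll=0):
    "degrees: tool z azimuth yaw, tilt below level, y up"
    y,t=np.radians([yaw,tilt]); z=np.array([np.cos(y)*np.cos(t),np.sin(y)*np.cos(t),-np.sin(t)])
    yy=np.array([np.cos(y)*np.sin(t),np.sin(y)*np.sin(t),np.cos(t)])
    return R.from_matrix(np.c_[np.cross(yy,z),yy,z])*R.from_euler('z',roll,degrees=True)
def pose():
    o=get_obs(); return o["ee_pos"],R.from_rotvec(o["orientation"])
def rows(targets,grip,start=None):
    "targets: list of (tcp,R); prints rows"
    p,r=start or pose(); out=[]
    for q,s in targets:
        t=np.round((r.inv()*s).as_rotvec(degrees=True),1); d=np.round(r.inv().apply(q-p))
        bad="" if abs(t).max()<=10.7 and np.linalg.norm(d)<=62.5 else "  #TOO BIG"
        print(",".join(f"{v:g}" for v in [*t,*d,grip])+","+bad)
        p=p+r.apply(d); r=r*R.from_rotvec(t,degrees=True)
    print("end",np.round(p))
    return p,r
def tcp(g,r): return g+19*r.apply([0,0,1])   # grasp point -> TCP
def st(): 
    o=get_obs(); r=R.from_rotvec(o["orientation"]); z=r.apply([0,0,1]);y=r.apply([0,1,0])
    print("t",round(o["t"],2),"tcp",np.round(o["ee_pos"],1),"grasp",np.round(o["ee_pos"]-19*z,1),"z",np.round(z,2),"y",np.round(y,2),"q",np.round(o["qpos"],2),"F",np.round(o["ft_force"],1),"w",round(o["width"],1))
E
python3 - <<'E'
from h import *
p0,r0=pose(); bar=cab(-188,0,190); print(bar)
r1=ori(6.9,32); p1=tcp(bar-90*r1.apply([0,0,1]),r1)
n=16; T=[]
for i in range(1,n+1):
    s=i/n; T.append(((1-s)*p0+s*p1, ori(-69.6+s*76.5,90-58*s)))
rows(T,100)
E
```

```text
[573.96161972 -87.3857257  190.        ]
-3.6,0.2,-4.8,28,-22,-0,100,
-3.6,0.4,-4.8,30,-20,-2,100,
-3.7,0.7,-4.7,31,-17,-2,100,
-3.6,1.1,-4.6,33,-15,-3,100,
-3.6,1.3,-4.6,34,-11,-4,100,
-3.6,1.7,-4.5,35,-9,-3,100,
-3.7,1.9,-4.4,35,-5,-2,100,
-3.6,2.2,-4.3,36,-3,-2,100,
-3.6,2.4,-4.1,35,0,-0,100,
-3.6,2.7,-3.9,36,3,1,100,
-3.7,3,-3.8,36,5,3,100,
-3.6,3.2,-3.5,34,7,5,100,
-3.6,3.4,-3.4,34,8,8,100,
-3.6,3.6,-3.2,33,10,11,100,
-3.6,3.8,-2.9,32,11,13,100,
-3.7,3.9,-2.6,30,12,15,100,
end [514. -94. 228.]
```

Call:
{"op": "jog_arm", "data": {
  "increments": [-3.6,0.2,-4.8,28,-22,0,100,-3.6,0.4,-4.8,30,-20,-2,100,-3.7,0.7,-4.7,31,-17,-2,100,-3.6,1.1,-4.6,33,-15,-3,100,-3.6,1.3,-4.6,34,-11,-4,100,-3.6,1.7,-4.5,35,-9,-3,100,-3.7,1.9,-4.4,35,-5,-2,100,-3.6,2.2,-4.3,36,-3,-2,100]
}}

```text
t: 3.65
ee_pos: [366.6, -338.8, 225.5]
orientation: [2.332, 1.315, 0.341]
ft_force: [0.7, 0.2, -0.4]
width: 87.7
grasp_force: 0.0
```

```bash
python3 -c "
from h import *
st()"
```

```text
t 3.65 tcp [ 366.6 -338.8  225.5] grasp [ 358.7 -334.   242. ] z [ 0.42 -0.25 -0.87] y [ 0.75 -0.45  0.49] q [-0.87  0.07  2.22  0.41  0.39 -0.67] F [ 0.7  0.2 -0.4] w 87.7
```

Run:
```python
from h import *
p0,r0=pose(); bar=cab(-188,0,190)
r1=ori(6.9,28); p1=tcp(bar-90*r1.apply([0,0,1]),r1)
n=23; T=[]
for i in range(1,n+1):
    s=i/n; T.append(((1-s)*p0+s*p1, ori(-31+37.9*min(1,s*1.3),60.5-32.5*s,180*s)))
rows(T,100)
```

```text
-1.7,1.3,5.9,12,-0,0,100,
-1.1,1.4,6,13,-2,0,100,
-1,1.6,6,12,-2,1,100,
-0.7,1.7,6,11,-4,1,100,
-0.4,1.8,6.1,11,-5,1,100,
-0.1,1.9,6.2,11,-7,1,100,
0.1,2,6.1,10,-7,2,100,
0.5,1.9,6.2,9,-8,2,100,
0.7,1.9,6.2,7,-10,2,100,
1,1.7,6.3,7,-10,3,100,
1.3,1.6,6.3,6,-10,3,100,
1.6,1.4,6.3,4,-11,4,100,
1.7,1.2,6.4,2,-12,4,100,
1.9,1,6.4,2,-11,4,100,
2.1,0.6,6.4,0,-12,5,100,
2.2,0.3,6.5,-1,-11,5,100,
2.2,0.1,6.5,-3,-10,5,100,
1.8,0,7,-3,-11,6,100,
1.2,0.9,7.8,-5,-9,6,100,
1.2,0.6,7.8,-6,-9,7,100,
1.4,0.5,7.9,-8,-7,6,100,
1.4,0.3,7.8,-8,-6,7,100,
1.4,0.1,7.8,-9,-5,6,100,
end [511. -95. 223.]
```

Call:
{"op": "jog_arm", "data": {
  "increments": [-1.7,1.3,5.9,12,0,0,100,-1.1,1.4,6,13,-2,0,100,-1,1.6,6,12,-2,1,100,-0.7,1.7,6,11,-4,1,100,-0.4,1.8,6.1,11,-5,1,100,-0.1,1.9,6.2,11,-7,1,100,0.1,2,6.1,10,-7,2,100,0.5,1.9,6.2,9,-8,2,100,0.7,1.9,6.2,7,-10,2,100,1,1.7,6.3,7,-10,3,100,1.3,1.6,6.3,6,-10,3,100]
}}

```text
t: 5.03
ee_pos: [436.2, -223.2, 225.0]
orientation: [2.835, -0.097, 1.169]
ft_force: [0.3, -0.5, -0.3]
width: 88.0
grasp_force: 0.0
```

```bash
python3 -c "
from h import *
st()"
```

```text
t 5.03 tcp [ 436.2 -223.2  225. ] grasp [ 422.9 -221.5  238.5] z [ 0.7  -0.09 -0.71] y [-0.09 -1.    0.04] q [-0.77  0.1   2.38  1.59  0.43 -0.57] F [ 0.3 -0.5 -0.3] w 88.0
```

Call:
{"op": "jog_arm", "data": {
  "increments": [1.6,1.4,6.3,4,-11,4,80,1.7,1.2,6.4,2,-12,4,60,1.9,1,6.4,2,-11,4,45,2.1,0.6,6.4,0,-12,5,45,2.2,0.3,6.5,-1,-11,5,45,2.2,0.1,6.5,-3,-10,5,45,1.8,0,7,-3,-11,6,45,1.2,0.9,7.8,-5,-9,6,45,1.2,0.6,7.8,-6,-9,7,45,1.4,0.5,7.9,-8,-7,6,45,1.4,0.3,7.8,-8,-6,7,45,1.4,0.1,7.8,-9,-5,6,45]
}}

```text
t: 6.52
ee_pos: [511.9, -96.7, 223.3]
orientation: [-1.628, 1.454, -0.868]
ft_force: [-0.6, -0.3, 0.3]
width: 39.6
grasp_force: 0.0
```

Run:
```python
from h import *
st()
im=get_image("wrist");cv2.imwrite("pics/w1.png",im["pixels"])
print(np.round(im["tool_from_camera"],3).tolist(), im["fx"],im["cx"],im["cy"])
bar=cab(-188,0,190); r=ori(6.9,28,180); print(bar)
T=[(tcp(bar-d*r.apply([0,0,1]),r),r) for d in (70,50,30,15,0)]
rows(T,45)
```

```text
t 6.53 tcp [511.9 -96.7 223.3] grasp [495.3 -98.6 232.2] z [ 0.88  0.1  -0.47] y [-0.47 -0.05 -0.88] q [-0.54  0.31  2.47  2.31  0.81  0.31] F [-0.6 -0.3  0.3] w 39.6
[[-0.001, 0.961, 0.275, 73.904], [1.0, 0.001, -0.0, -0.254], [-0.0, 0.275, -0.961, -160.953], [0.0, 0.0, 0.0, 1.0]] 297.3186396354542 256.2440436597864 192.86333267514303
[573.96161972 -87.3857257  190.        ]
-0,-0.1,-0.7,-1,-0,20,45,
-0,0,0,0,-0,20,45,
-0,0,0,0,-0,20,45,
-0,0,0,0,-0,15,45,
-0,0,0,0,-0,15,45,
end [591. -85. 181.]
```

View pics/w1.png

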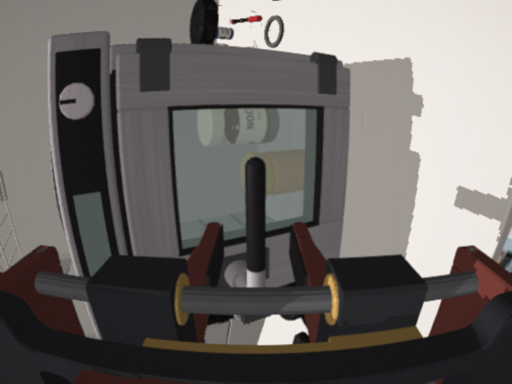

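Call:
{"op": "jog_arm", "data": {
  "increments": [0,-0.1,-0.7,-1,0,20,45,0,0,0,0,0,20,45,0,0,0,0,0,20,45,0,0,0,0,0,15,45,0,0,0,0,0,14,45,0,0,0,0,0,0,25,0,0,0,0,0,0,25,0,0,0,0,0,0,25]
}}

```text
t: 7.58
ee_pos: [588.9, -86.4, 181.4]
orientation: [-1.643, 1.442, -0.875]
ft_force: [0.0, 0.2, -0.5]
width: 22.0
grasp_force: 0.0
```

Run:
```python
from h import *
st()
# press: lever angle a, offset so that upper finger touches; upper finger slack
p,r0=pose(); off=r0.apply([0,0,0])
ax=CR.apply([1,0,0]); T=[]
g0=p-19*r0.apply([0,0,1])
for a in np.arange(.09,.46,.09):
    r=R.from_rotvec(ax*a)*r0 ; 
    # free end (−y) goes down: rotation about +x lifts +y, lowers −y
    piv=cab(-188,85,190); d=R.from_rotvec(ax*a).apply(g0-piv)
    g=piv+d+np.array([0,0,-3*min(1,a/.09)])
    T.append((tcp(g,r),r))
rows(T,25)
```

```text
t 7.58 tcp [588.9 -86.4 181.4] grasp [572.3 -88.4 190.4] z [ 0.88  0.11 -0.47] y [-0.47 -0.07 -0.88] q [-0.39  0.48  2.34  2.5   0.81  0.2 ] F [ 0.   0.2 -0.5] w 22.0
0,-2.4,4.6,-1,9,5,25,
0,-2.5,4.5,-1,7,4,25,
0.1,-2.4,4.5,-2,7,3,25,
-0,-2.4,4.6,-1,7,4,25,
0,-2.4,4.6,-1,6,3,25,
end [587. -74. 143.]
```

Call:
{"op": "jog_arm", "data": {
  "increments": [0,-2.4,4.6,-1,9,5,25,0,-2.5,4.5,-1,7,4,25,0.1,-2.4,4.5,-2,7,3,25,0,-2.4,4.6,-1,7,4,25,0,-2.4,4.6,-1,6,3,25,0,0,0,0,0,0,25]
}}

```text
t: 8.32
ee_pos: [588.2, -75.1, 143.0]
orientation: [-1.333, 1.541, -0.466]
ft_force: [1.6, -0.2, 5.6]
width: 21.9
grasp_force: 2.3
```

```bash
cat >> h.py <<'E'
H=cab(-126,-140,0)
def swing(th,n,grip,start=None):
    "rotate tool rigidly about hinge by th"
    p,r=start or pose(); T=[]
    for i in range(1,n+1):
        q=R.from_euler('z',th*i/n); T.append((H+q.apply(p-H),q*r))
    return rows(T,grip,(p,r))
E
python3 - <<'E'
from h import *
st(); look("lever_grip","scene"); swing(.45,12,25)
E
```

```text
t 8.32 tcp [588.2 -75.1 143. ] grasp [572.  -80.9 151. ] z [ 0.85  0.31 -0.42] y [-0.51  0.32 -0.8 ] q [-0.52  0.64  2.28  2.18  1.    0.69] F [ 1.6 -0.2  5.6] w 21.9
lever_grip scene 0.85 [578.  -5. 195.]
-0.9,-1.7,-0.9,2,2,-5,25,
-0.9,-1.7,-0.9,1,2,-6,25,
-0.9,-1.8,-0.9,2,2,-5,25,
-1,-1.7,-0.9,2,2,-5,25,
-0.9,-1.7,-0.9,1,2,-6,25,
-0.9,-1.7,-0.9,2,2,-5,25,
-0.9,-1.7,-1,2,2,-5,25,
-0.9,-1.7,-0.9,1,1,-6,25,
-0.9,-1.8,-0.9,2,2,-5,25,
-1,-1.7,-0.9,2,2,-5,25,
-0.9,-1.7,-0.9,1,2,-6,25,
-0.9,-1.7,-0.9,2,2,-5,25,
end [ 532. -118.  143.]
```

Call:
{"op": "jog_arm", "data": {
  "increments": [-0.9,-1.7,-0.9,2,2,-5,25,-0.9,-1.7,-0.9,1,2,-6,25,-0.9,-1.8,-0.9,2,2,-5,25,-1,-1.7,-0.9,2,2,-5,25,-0.9,-1.7,-0.9,1,2,-6,25,-0.9,-1.7,-0.9,2,2,-5,25]
}}

```text
t: 9.12
ee_pos: [558.0, -93.6, 143.4]
orientation: [-1.487, 1.37, -0.327]
ft_force: [2.9, -2.0, 3.7]
width: 21.7
grasp_force: 2.8
```

Run:
```python
from h import *
st(); im=get_image("scene");cv2.imwrite("pics/s1.png",cv2.resize(im["pixels"][90:310,80:330],None,fx=2.4,fy=2.4))
```

```text
t 9.12 tcp [558.  -93.6 143.4] grasp [ 543.5 -102.9  151.4] z [ 0.76  0.49 -0.42] y [-0.57  0.19 -0.8 ] q [-0.68  0.65  2.2   1.75  1.06  0.8 ] F [ 2.9 -2.   3.7] w 21.7
```

View pics/s1.png

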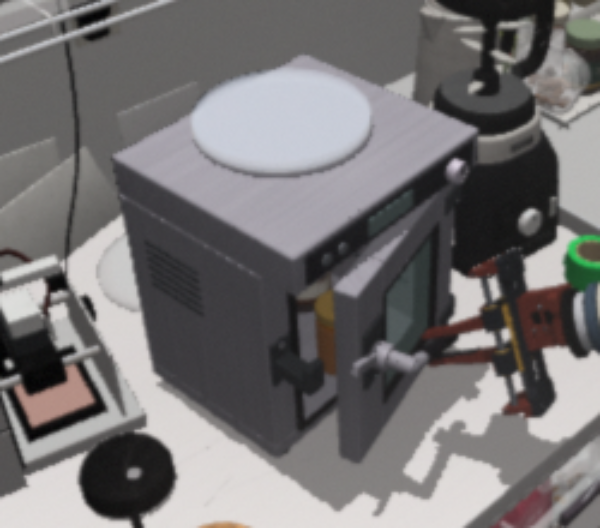

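Call:
{"op": "jog_arm", "data": {
  "increments": [-0.9,-1.7,-0.9,2,2,-5,25,-0.9,-1.7,-0.9,1,2,-6,25,-0.9,-1.8,-0.9,2,2,-5,25,-1,-1.7,-0.9,2,2,-5,25,-0.9,-1.7,-0.9,1,2,-6,25,-0.9,-1.7,-0.9,2,2,-5,25,-0.9,-1.7,-0.9,2,2,-5,25,-0.9,-1.7,-0.9,1,2,-6,25]
}}

```text
t: 10.18
ee_pos: [525.2, -127.4, 142.8]
orientation: [-1.663, 1.129, -0.138]
ft_force: [7.8, -2.6, 3.1]
width: 22.0
grasp_force: 3.4
```

Run:
```python
from h import *
st(); swing(.4,8,25)
```

```text
t 10.18 tcp [ 525.2 -127.4  142.8] grasp [ 514.1 -140.6  150.8] z [ 0.59  0.69 -0.42] y [-0.6   0.02 -0.8 ] q [-0.81  0.69  2.03  1.29  1.22  0.94] F [ 7.8 -2.6  3.1] w 22.0
-1.2,-2.3,-1.2,2,3,-7,25,
-1.2,-2.3,-1.2,3,2,-7,25,
-1.3,-2.3,-1.2,2,3,-7,25,
-1.2,-2.3,-1.2,2,2,-7,25,
-1.2,-2.3,-1.3,2,3,-7,25,
-1.2,-2.3,-1.2,3,2,-7,25,
-1.2,-2.2,-1.2,2,3,-7,25,
-1.3,-2.3,-1.2,2,2,-7,25,
end [ 500. -184.  143.]
```

Call:
{"op": "jog_arm", "data": {
  "increments": [-1.2,-2.3,-1.2,2,3,-7,25,-1.2,-2.3,-1.2,3,2,-7,25,-1.3,-2.3,-1.2,2,3,-7,25,-1.2,-2.3,-1.2,2,2,-7,25,-1.2,-2.3,-1.3,2,3,-7,25,-1.2,-2.3,-1.2,3,2,-7,25,-1.2,-2.2,-1.2,2,3,-7,25,-1.3,-2.3,-1.2,2,2,-7,25]
}}

```text
t: 11.18
ee_pos: [500.2, -182.6, 142.7]
orientation: [-1.853, 0.774, 0.118]
ft_force: [8.8, 0.0, 3.1]
width: 21.9
grasp_force: 3.5
```

Run:
```python
from h import *
st(); swing(.6,12,25)
```

```text
t 11.18 tcp [ 500.2 -182.6  142.7] grasp [ 495.  -199.1  150.7] z [ 0.27  0.87 -0.42] y [-0.56 -0.22 -0.8 ] q [-0.84  0.78  1.74  0.89  1.5   1.01] F [8.8 0.  3.1] w 21.9
-1.2,-2.3,-1.2,2,3,-7,25,
-1.2,-2.3,-1.2,2,2,-7,25,
-1.3,-2.3,-1.2,3,3,-7,25,
-1.2,-2.3,-1.2,2,2,-7,25,
-1.2,-2.3,-1.2,2,3,-7,25,
-1.2,-2.3,-1.3,2,2,-7,25,
-1.2,-2.3,-1.2,2,3,-7,25,
-1.2,-2.3,-1.2,2,2,-7,25,
-1.3,-2.2,-1.2,3,3,-8,25,
-1.2,-2.3,-1.2,2,3,-7,25,
-1.2,-2.3,-1.2,2,2,-7,25,
-1.2,-2.3,-1.2,2,3,-7,25,
end [ 506. -275.  143.]
```

Call:
{"op": "jog_arm", "data": {
  "increments": [-1.2,-2.3,-1.2,2,3,-7,25,-1.2,-2.3,-1.2,2,2,-7,25,-1.3,-2.3,-1.2,3,3,-7,25,-1.2,-2.3,-1.2,2,2,-7,25,-1.2,-2.3,-1.2,2,3,-7,25,-1.2,-2.3,-1.3,2,2,-7,25,-1.2,-2.3,-1.2,2,3,-7,25,-1.2,-2.3,-1.2,2,2,-7,25]
}}

```text
t: 12.18
ee_pos: [498.1, -242.7, 142.8]
orientation: [-1.985, 0.391, 0.372]
ft_force: [7.6, 3.8, 2.7]
width: 22.0
grasp_force: 3.5
```

Run:
```python
from h import *
st(); look("door_edge","scene"); swing(.4,8,25)
im=get_image("scene");cv2.imwrite("pics/s2.png",cv2.resize(im["pixels"][90:330,80:400],None,fx=2.2,fy=2.2))
```

```text
t 12.18 tcp [ 498.1 -242.7  142.8] grasp [ 499.8 -259.9  150.8] z [-0.09  0.9  -0.42] y [-0.43 -0.41 -0.8 ] q [-0.8   0.9   1.43  0.62  1.8   0.97] F [7.6 3.8 2.7] w 22.0
door_edge scene 0.58 [580. -43. 198.]
-1.2,-2.3,-1.2,2,3,-7,25,
-1.2,-2.3,-1.2,2,2,-7,25,
-1.2,-2.3,-1.2,2,3,-7,25,
-1.3,-2.3,-1.2,2,2,-7,25,
-1.2,-2.3,-1.2,2,3,-7,25,
-1.2,-2.3,-1.2,3,3,-7,25,
-1.2,-2.3,-1.2,2,2,-7,25,
-1.2,-2.3,-1.2,2,3,-7,25,
end [ 520. -301.  142.]
```

View pics/s2.png

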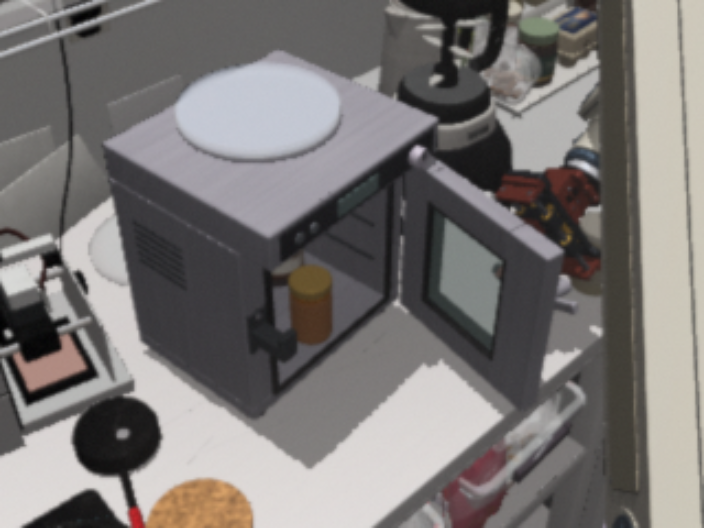

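Call:
{"op": "jog_arm", "data": {
  "increments": [-1.2,-2.3,-1.2,2,3,-7,25,-1.2,-2.3,-1.2,2,2,-7,25,-1.2,-2.3,-1.2,2,3,-7,25,-1.3,-2.3,-1.2,2,2,-7,25,-1.2,-2.3,-1.2,2,3,-7,25,-1.2,-2.3,-1.2,3,3,-7,25,-1.2,-2.3,-1.2,2,2,-7,25]
}}

```text
t: 13.15
ee_pos: [514.9, -293.0, 142.4]
orientation: [-2.051, 0.038, 0.595]
ft_force: [4.7, 3.7, 4.3]
width: 22.0
grasp_force: 3.3
```

Run:
```python
from h import *
st(); p,r=pose()
hz=-r.apply([0,0,1])
# un-rotate lever roll while rising
d=r.apply([0,0,1]); ax=R.from_euler('z',1.67).apply(CR.apply([1,0,0])); T=[]
q=p; 
for i in range(1,6):
    s=i/5; T.append((p+np.array([0,0,42*s]), R.from_rotvec(-ax*.46*s)*r))
e=rows(T,25)
p2,r2=e; b=r2.apply([0,0,-1]); print("back dir",b)
rows([(p2+b*d,r2) for d in (15,40,70,100,130)],45,e)
im=get_image("scene"); P=pts(im)
# door leaf top edge points
D=P[(P[:,2]>283)&(P[:,2]<302)&(P[:,0]<640)&(P[:,0]>350)&(P[:,1]<-120)]
print(len(D)); l=cv2.fitLine(D[:,:2].astype(np.float32),cv2.DIST_HUBER,0,.01,.01).ravel(); print(l,H, np.percentile(D,[2,98],axis=0))
# jar
g=models.regions_of("honey_jar","scene"); print(g[0]["p"]); J=pts(im,g[0]["region"]); print(len(J),np.percentile(J,[2,50,98],axis=0))
look("honey_jar","scene")
np.save("jar.npy",J)
```

```text
t 13.15 tcp [ 514.9 -293.   142.4] grasp [ 522.4 -308.6  150.3] z [-0.4   0.82 -0.42] y [-0.26 -0.54 -0.8 ] q [-0.72  1.02  1.14  0.41  2.05  0.86] F [4.7 3.7 4.3] w 22.0
-0.1,2.5,-4.7,-4,-7,-3,25,
-0,2.4,-4.6,-2,-7,-4,25,
-0.1,2.5,-4.7,-3,-7,-4,25,
-0,2.4,-4.7,-1,-7,-4,25,
-0.1,2.5,-4.6,-1,-8,-4,25,
end [ 515. -293.  185.]
back dir [ 0.19334698 -0.86385749  0.46515285]
0,0,0,-0,0,-15,45,
0,0,0,0,-0,-25,45,
0,0,0,0,0,-30,45,
0,0,0,0,0,-30,45,
0,0,0,0,0,-30,45,
end [ 540. -406.  245.]
600
[ 9.8248786e-01  1.8632653e-01  5.2797424e+02 -2.3662834e+02] [ 652.33173235 -218.92326956    0.        ] [[ 440.7144827  -268.83032579  283.57477109]
 [ 622.44139947 -209.87670587  297.85536617]]
0.66
677 [[ 658.64475956 -165.34116194   39.95571457]
 [ 673.1546123   -60.60070676  110.52998849]
 [ 782.02030292  -42.78910855  143.02361441]]
honey_jar scene 0.61 [669. -60. 116.]
```

Call:
{"op": "jog_arm", "data": {
  "increments": [-0.1,2.5,-4.7,-4,-7,-3,25,0,2.4,-4.6,-2,-7,-4,25,-0.1,2.5,-4.7,-3,-7,-4,25,0,2.4,-4.7,-1,-7,-4,25,-0.1,2.5,-4.6,-1,-8,-4,25,0,0,0,0,0,-2,45,0,0,0,0,0,-10,45,0,0,0,0,0,-25,45,0,0,0,0,0,-30,45,0,0,0,0,0,-30,45,0,0,0,0,0,-30,45]
}}

```text
t: 14.68
ee_pos: [538.5, -405.3, 243.6]
orientation: [-2.044, -0.245, 0.127]
ft_force: [0.2, 0.5, -0.5]
width: 39.8
grasp_force: 0.0
```

Run:
```python
from h import *
from scipy.optimize import least_squares
st()
im=get_image("scene"); P=pts(im)
D=P[(P[:,2]>283)&(P[:,2]<302)&(P[:,0]<640)&(P[:,0]>350)&(P[:,1]<-120)]
l=cv2.fitLine(D[:,:2].astype(np.float32),cv2.DIST_HUBER,0,.01,.01).ravel(); print(len(D),l)
def cyl(J,rad,zlo,zhi):
    S=J[(J[:,2]>zlo)&(J[:,2]<zhi)]; m=np.median(S[:,:2],0)
    S=S[np.linalg.norm(S[:,:2]-m,axis=1)<45]
    f=least_squares(lambda c:np.linalg.norm(S[:,:2]-c,axis=1)-rad,m+[15,0],loss="soft_l1",f_scale=2); return f.x,len(S),np.std(f.fun)
J=np.load("jar.npy"); J=J[(np.linalg.norm(J[:,:2]-[680,-62],axis=1)<50)]
print("jar scene",cyl(J,28.5,60,125)); top=J[J[:,2]>132]; print("top",np.median(top,0),cv2.minEnclosingCircle(top[:,:2].astype(np.float32)))
im=get_image("side"); g=models.regions_of("honey_jar","side")
for k in g[:2]:
    J=pts(im,k["region"]); print("side",k["p"],len(J),np.percentile(J,[2,50,98],axis=0).round().tolist())
# mat two views
for c in("scene","side"):
    im=get_image(c); P=pts(im); M=pts(im,models.regions_of("cork_mat",c)[0]["region"])
    M=M[np.linalg.norm(M[:,:2]-np.median(M[:,:2],0),axis=1)<75]
    print("mat",c,cv2.minEnclosingCircle(M[:,:2].astype(np.float32)),(M[:,:2].max(0)+M[:,:2].min(0))/2,np.median(M[:,2]))
print("cab jar guess",[CR.inv().apply(np.array([x,y,0])-O) for x,y in[(680,-62)]])
```

```text
t 14.68 tcp [ 538.5 -405.3  243.6] grasp [ 542.2 -421.7  252.5] z [-0.19  0.86 -0.47] y [ 0.12 -0.45 -0.88] q [-0.86  0.99  0.93  0.54  2.19  0.56] F [ 0.2  0.5 -0.5] w 39.8
828 [ 9.7338736e-01  2.2916596e-01  5.1022937e+02 -2.4432744e+02]
jar scene (array([688.31279676, -72.17730927]), 312, np.float64(1.5579061977494908))
top [683.91469985 -68.73366983 139.46607273] ((687.3157958984375, -70.02638244628906), 29.425573348999023)
mat scene ((569.3181762695312, 206.68267822265625), 66.0634994506836) [568.04015367 205.89410153] 10.02417307193923Traceback (most recent call last):
  File "<stdin>", line 18, in <module>
IndexError: list index out of range
```

```bash
cat >> h.py <<'E'
def path(W,ns,grip):
    "W: (pos,yaw,tilt,roll) waypoints"
    T=[]
    for a,b,n in zip(W,W[1:],ns):
        for i in range(1,n+1):
            s=i/n; f=lambda u,v:(1-s)*np.asarray(u,float)+s*np.asarray(v,float)
            T.append((f(a[0],b[0]),ori(f(a[1],b[1]),f(a[2],b[2]),f(a[3],b[3]))))
    return rows(T,grip)
E
python3 - <<'E'
from h import *
p,r=pose()
path([(p,102.6,28,180),([450,-380,380],75,45,160),([440,-200,380],30,50,125),([505,-95,205],7,25,90)],[6,9,10],100)
E
```

```text
-3.2,4,-0,-13,-24,-4,100,
-3.2,3.6,-0.9,-13,-23,-7,100,
-3.3,3.3,-0.7,-12,-23,-9,100,
-3.5,3,-0.5,-10,-23,-11,100,
-3.7,2.7,-0.3,-11,-22,-12,100,
-3.7,2.2,-0.2,-9,-21,-15,100,
-1.8,3.1,-0.3,-1,-15,14,100,
-2.1,2.9,-0.3,-2,-15,13,100,
-2.2,2.7,-0.3,-3,-16,12,100,
-2.3,2.5,-0.2,-3,-16,11,100,
-2.5,2.4,-0.2,-3,-17,11,100,
-2.6,2.1,-0.2,-4,-17,10,100,
-2.8,2,-0.2,-4,-17,9,100,
-2.8,1.7,-0.1,-4,-18,8,100,
-2.9,1.5,-0,-4,-19,6,100,
0.1,2.9,-1.8,-6,-3,21,100,
-0.2,3,-1.8,-7,-3,20,100,
-0.3,2.9,-1.9,-7,-4,20,100,
-0.7,3,-2,-9,-4,19,100,
-0.8,3,-2.1,-9,-4,19,100,
-1.1,2.9,-2.1,-10,-5,18,100,
-1.4,2.8,-2.3,-11,-6,17,100,
-1.5,2.8,-2.3,-12,-7,17,100,
-1.8,2.7,-2.4,-12,-7,16,100,
-2,2.5,-2.4,-12,-9,16,100,
end [505. -95. 205.]
```

Call:
{"op": "jog_arm", "data": {
  "increments": [-3.2,4,0,-13,-24,-4,100,-3.2,3.6,-0.9,-13,-23,-7,100,-3.3,3.3,-0.7,-12,-23,-9,100,-3.5,3,-0.5,-10,-23,-11,100,-3.7,2.7,-0.3,-11,-22,-12,100,-3.7,2.2,-0.2,-9,-21,-15,100,-1.8,3.1,-0.3,-1,-15,14,100,-2.1,2.9,-0.3,-2,-15,13,100,-2.2,2.7,-0.3,-3,-16,12,100,-2.3,2.5,-0.2,-3,-16,11,100,-2.5,2.4,-0.2,-3,-17,11,100]
}}

```text
t: 16.4
ee_pos: [444.0, -279.1, 380.1]
orientation: [-2.506, 0.014, -0.621]
ft_force: [0.4, 0.2, 0.1]
width: 87.9
grasp_force: 0.0
```

```bash
python3 -c "
from h import *
st()"
```

```text
t 16.4 tcp [ 444.  -279.1  380.1] grasp [ 435.7 -288.8  394.2] z [ 0.43  0.51 -0.74] y [ 0.12 -0.85 -0.52] q [-0.98  0.21  1.75  0.71  1.46  0.42] F [0.4 0.2 0.1] w 87.9
```

Call:
{"op": "jog_arm", "data": {
  "increments": [-2.6,2.1,-0.2,-4,-17,10,100,-2.8,2,-0.2,-4,-17,9,100,-2.8,1.7,-0.1,-4,-18,8,100,-2.9,1.5,0,-4,-19,6,100,0.1,2.9,-1.8,-6,-3,21,100,-0.2,3,-1.8,-7,-3,20,100,-0.3,2.9,-1.9,-7,-4,20,100,-0.7,3,-2,-9,-4,19,100,-0.8,3,-2.1,-9,-4,19,100,-1.1,2.9,-2.1,-10,-5,18,100]
}}

```text
t: 17.65
ee_pos: [479.0, -137.0, 274.8]
orientation: [-2.591, -0.051, -1.307]
ft_force: [0.2, 0.2, 0.4]
width: 87.8
grasp_force: 0.0
```

```bash
python3 -c "
from h import *
st()"
```

```text
t 17.65 tcp [ 479.  -137.   274.8] grasp [ 464.  -141.3  285.6] z [ 0.79  0.23 -0.57] y [ 0.14 -0.97 -0.2 ] q [-0.76  0.11  2.33  1.5   0.79 -0.43] F [0.2 0.2 0.4] w 87.8
```

Call:
{"op": "jog_arm", "data": {
  "increments": [-1.4,2.8,-2.3,-11,-6,17,100,-1.5,2.8,-2.3,-12,-7,17,100,-1.8,2.7,-2.4,-12,-7,16,100,-2,2.5,-2.4,-12,-9,16,100]
}}

```text
t: 18.15
ee_pos: [505.1, -95.3, 204.7]
orientation: [-2.593, -0.16, -1.655]
ft_force: [0.8, 0.7, 0.4]
width: 88.0
grasp_force: 0.0
```

Run:
```python
from h import *
st()
p,r=pose(); im=get_image("wrist"); cv2.imwrite("pics/w2.png",im["pixels"])
print([ (k) for k in im])
M=np.array(im["tool_from_camera"])
g=models.regions_of("honey_jar","wrist"); 
for k in g[:2]: 
    v,u=np.nonzero(k["region"]); print(k["p"],len(u),u.min(),u.max(),v.min(),v.max())
k=g[0]; v,u=np.nonzero(k["region"]&(im["depth"]>0)); d=im["depth"][v,u]
a=(u-im["cx"])/im["fx"]; b=(v-im["cy"])/im["fy"]; th=np.hypot(a,b); s=np.tan(th)/np.maximum(th,1e-9)
C=np.c_[a*s*d,-b*s*d,-d,np.ones(len(d))]@M.T
W=p+r.apply(C[:,:3]); W=W[np.linalg.norm(W[:,:2]-[687,-71],axis=1)<55]
from scipy.optimize import least_squares
print(np.percentile(W,[2,50,98],axis=0).round().tolist())
S=W[(W[:,2]>60)&(W[:,2]<125)]
f=least_squares(lambda c:np.linalg.norm(S[:,:2]-c,axis=1)-28.5,[690,-70],loss="soft_l1",f_scale=2); print("jar wrist",f.x,np.std(f.fun),len(S))
look("honey_jar","wrist")
```

```text
t 18.15 tcp [505.1 -95.3 204.7] grasp [488.  -97.4 212.7] z [ 0.9   0.11 -0.42] y [ 0.12 -0.99  0.  ] q [-0.56  0.43  2.5   2.38  0.97 -1.41] F [0.8 0.7 0.4] w 88.0
['pixels', 'depth', 'fx', 'fy', 'cx', 'cy', 'tool_from_camera']
0.58 3253 231 277 146 227
[[661.0, -97.0, 47.0], [668.0, -72.0, 113.0], [707.0, -45.0, 140.0]]
jar wrist [690.15824067 -69.64477438] 0.7881148967442885 1607
honey_jar wrist 0.67 [673. -75. 112.]
```

View pics/w2.png

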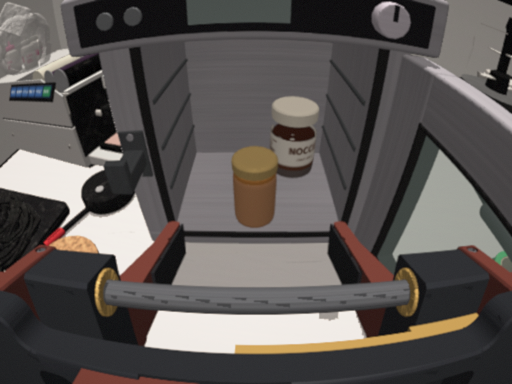

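Run:
```python
from h import *
p,r=pose(); rt=ori(7,25,90); z=rt.apply([0,0,1]); g=np.array([689.5,-70.5,97])
rows([(tcp(g-d*z,rt),rt) for d in (180,150,120,90,60,40,20,8,0)],100)
im=get_image("scene"); P=pts(im)
for x0 in range(500,660,20): 
    print(x0,[int(np.percentile(s,95)) if len(s:=P[(abs(P[:,0]-x0-10)<10)&(abs(P[:,1]-y-10)<10)][:,2])>3 else None for y in range(100,320,20)])
```

```text
-0.2,0.2,-0.2,-17,-0,53,100,
-0,0,0,-0,-0,30,100,
-0,0,0,-0,-0,30,100,
-0,0,0,-0,-0,30,100,
-0,0,0,-0,-0,30,100,
-0,0,0,-0,-0,20,100,
-0,0,0,-0,-0,20,100,
-0,0,0,-0,-0,12,100,
-0,0,0,-0,-0,8,100,
end [707. -68.  89.]
500 [3, 3, 2, 9, 12, 12, 11, 8, 3, 45, 48]
520 [2, 2, 9, 13, 13, 12, 13, 13, 11, 47, 51]
540 [3, 3, 13, 13, 12, 13, 12, 13, 42, 50, 58]
560 [3, 2, 12, 12, 12, 12, 12, 12, 44, 53, 56]
580 [3, 3, 11, 12, 12, 13, 12, 12, 44, 54, 55]
600 [641, 643, 642, 641, 643, 642, 643, 642, 642, 643, 642]
620 [656, 657, 679, 650, 679, 678, 649, 665, 679, 675, 676]
640 [679, 682, 689, 683, 682, 682, 680, 685, 686, 681, 682]
```

Call:
{"op": "jog_arm", "data": {
  "increments": [-0.2,0.2,-0.2,-10,0,50,100,0,0,0,0,0,30,100,0,0,0,0,0,30,100,0,0,0,0,0,30,100,0,0,0,0,0,30,100,0,0,0,0,0,20,100,0,0,0,0,0,20,100,0,0,0,0,0,12,100,0,0,0,0,0,7,100]
}}

```text
t: 19.48
ee_pos: [708.4, -72.1, 100.6]
orientation: [-2.591, -0.16, -1.661]
ft_force: [0.0, -0.5, 0.0]
width: 88.0
grasp_force: 0.0
```

Run:
```python
from h import *
st()
```

```text
t 19.48 tcp [708.4 -72.1 100.6] grasp [691.2 -74.1 108.5] z [ 0.9   0.11 -0.42] y [ 0.12 -0.99  0.01] q [-0.27  0.77  2.11  2.69  0.9  -1.45] F [ 0.  -0.5  0. ] w 88.0
```

Call:
{"op": "jog_arm", "data": {
  "increments": [0,0,0,0,-3.5,0,100,0,0,0,0,0,0,70,0,0,0,0,0,0,60,0,0,0,0,0,0,50,0,0,0,0,0,0,50,0,0,0,0,0,0,50]
}}

```text
t: 20.23
ee_pos: [707.5, -68.6, 100.1]
orientation: [-2.592, -0.16, -1.66]
ft_force: [-1.0, -1.3, 0.5]
width: 53.6
grasp_force: 30.0
```

Run:
```python
from h import *
st(); p,r=pose()
z=r.apply([0,0,1]); b=-np.array([z[0],z[1],0])/np.hypot(*z[:2])
print("lift"); e=rows([(p+[0,0,h],r) for h in (4,10,18,25)],40)
print("back"); e=rows([(e[0]+b*d,r) for d in (12,30,55,85,115,145,170,185)],40,e)
print("now",e[0])
```

```text
t 20.23 tcp [707.5 -68.6 100.1] grasp [690.4 -70.6 108. ] z [ 0.9   0.11 -0.42] y [ 0.12 -0.99  0.01] q [-0.26  0.77  2.12  2.7   0.9  -1.46] F [-1.  -1.3  0.5] w 53.6
lift
0,0,0,4,0,-2,40,
0,0,0,5,0,-2,40,
0,0,0,7,0,-4,40,
0,0,0,7,0,-2,40,
end [708. -68. 125.]
back
0,0,0,-5,-0,-11,40,
0,0,0,-8,-0,-16,40,
0,0,0,-10,-0,-23,40,
0,0,0,-13,-0,-27,40,
0,0,0,-12,-0,-27,40,
0,0,0,-13,-0,-28,40,
0,0,0,-10,-0,-22,40,
0,0,0,-6,-0,-14,40,
end [525. -90. 125.]
now [524.54668936 -90.3660235  125.46061735]
```

Call:
{"op": "jog_arm", "data": {
  "increments": [0,0,0,4,0,-2,40,0,0,0,5,0,-2,40,0,0,0,7,0,-4,40,0,0,0,7,0,-2,40,0,0,0,-5,0,-11,40,0,0,0,-8,0,-16,40,0,0,0,-10,0,-23,40,0,0,0,-13,0,-27,40,0,0,0,-12,0,-27,40,0,0,0,-13,0,-28,40,0,0,0,-10,0,-22,40]
}}

```text
t: 21.6
ee_pos: [537.3, -88.2, 124.8]
orientation: [-2.592, -0.158, -1.658]
ft_force: [0.8, -0.2, -2.9]
width: 53.5
grasp_force: 30.0
```

Run:
```python
from h import *
st(); print(get_obs()["grasp_force"]); p,r=pose()
rt=ori(25,25,90)
W=[(p,7,25,90),(p+[-8,100,5],12,25,90),(tcp(np.array([540,160,140]),ori(22,25,90)),22,25,90),(tcp(np.array([566,200,105]),rt),25,25,90)]
path(W,[6,5,4],40)
```

```text
t 21.6 tcp [537.3 -88.2 124.8] grasp [520.2 -90.2 132.8] z [ 0.9   0.11 -0.42] y [ 0.12 -0.99  0.  ] q [-0.48  0.71  2.44  2.55  1.15 -1.58] F [ 0.8 -0.2 -2.9] w 53.5
29.980839234776795
1,-0.2,-0.2,1,-17,0,40,
0.8,0,-0.3,1,-16,1,40,
0.7,0,-0.4,2,-17,0,40,
0.8,0,-0.4,1,-17,1,40,
0.8,0,-0.3,1,-16,2,40,
0.7,0,-0.4,2,-17,1,40,
1.8,0,-0.8,5,-29,10,40,
1.8,0,-0.8,6,-29,12,40,
1.8,0,-0.9,6,-28,12,40,
1.9,0,-0.8,7,-28,13,40,
1.8,0,-0.9,7,-27,14,40,
0.7,0,-0.3,-4,-7,12,40,
0.6,0,-0.3,-4,-7,13,40,
0.7,0,-0.3,-4,-7,13,40,
0.7,0,-0.4,-3,-7,13,40,
end [582. 208.  97.]
```

Call:
{"op": "jog_arm", "data": {
  "increments": [1,-0.2,-0.2,1,-17,0,40,0.8,0,-0.3,1,-16,1,40,0.7,0,-0.4,2,-17,0,40,0.8,0,-0.4,1,-17,1,40,0.8,0,-0.3,1,-16,2,40,0.7,0,-0.4,2,-17,1,40,1.8,0,-0.8,5,-29,10,40,1.8,0,-0.8,6,-29,12,40,1.8,0,-0.9,6,-28,12,40,1.9,0,-0.8,7,-28,13,40,1.8,0,-0.9,7,-27,14,40]
}}

```text
t: 22.98
ee_pos: [558.1, 168.1, 132.2]
orientation: [-2.441, -0.48, -1.557]
ft_force: [0.0, 0.5, -2.1]
width: 53.4
grasp_force: 30.0
```

Call:
{"op": "jog_arm", "data": {
  "increments": [0.7,0,-0.3,-4,-7,12,40,0.6,0,-0.3,-4,-7,13,40,0.7,0,-0.3,-4,-7,13,40,0.7,0,-0.4,-3,-7,13,40,0,0,0,0,0,0,40]
}}

```text
t: 23.6
ee_pos: [584.6, 207.9, 96.1]
orientation: [-2.411, -0.538, -1.537]
ft_force: [-0.3, -0.2, -2.3]
width: 53.7
grasp_force: 30.0
```

Run:
```python
from h import *
st()
for c in("scene","side"):
    look("cork_mat",c)
im=get_image("scene"); cv2.imwrite("pics/s3.png",cv2.resize(im["pixels"][190:380,60:320],None,fx=2.6,fy=2.6))
P=pts(im); k=P[(P[:,0]>490)&(P[:,0]<640)&(P[:,1]>130)&(P[:,1]<285)&(abs(P[:,2]-11)<4.5)]
from scipy.optimize import least_squares
g=models.regions_of("honey_jar","scene")
if g:
    J=pts(im,g[0]["region"]); print(g[0]["p"],np.percentile(J,[1,50,99],axis=0).round().tolist()); top=J[J[:,2]>np.percentile(J[:,2],98)-6]; print("top",cv2.minEnclosingCircle(top[:,:2].astype(np.float32)))
    S=J[(J[:,2]>50)&(J[:,2]<85)]; f=least_squares(lambda c:np.linalg.norm(S[:,:2]-c,axis=1)-28.5,[570,205],loss="soft_l1",f_scale=2); print("jar",f.x,len(S),np.std(f.fun))
```

```text
t 23.6 tcp [584.6 207.9  96.1] grasp [569.  200.6 104.2] z [ 0.82  0.38 -0.42] y [ 0.42 -0.91  0.  ] q [ 0.23  0.77  2.31  2.93  1.08 -1.56] F [-0.3 -0.2 -2.3] w 53.7
cork_mat scene 0.97 [563. 211.  11.]
0.82 [[510.0, 143.0, -1.0], [560.0, 205.0, 135.0], [693.0, 230.0, 160.0]]
top ((540.2020874023438, 220.01719665527344), 59.36372756958008)
jar [565.42152278 198.10133643] 42 0.6923308326472477
```

View pics/s3.png

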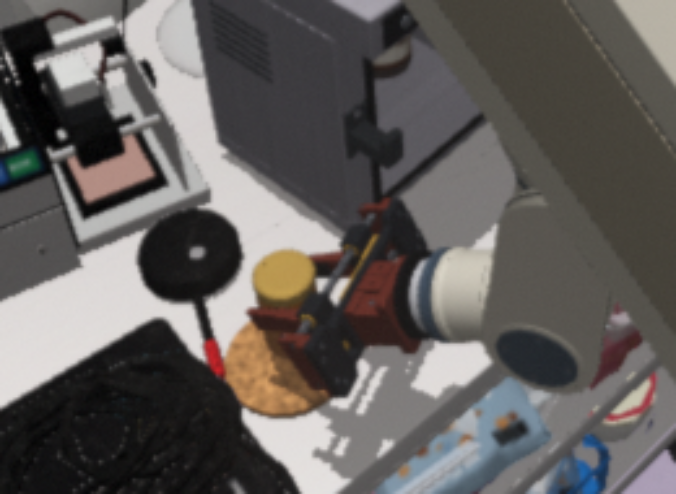

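Call:
{"op": "jog_arm", "data": {
  "increments": [0,0,0,-6.3,0,3,40,0,0,0,-6.3,0,3,40,0,0,0,-4.5,0,2,40,0,0,0,-2.7,0,1.3,40,0,0,0,-1.4,0,0.6,40,0,0,0,0,0,0,40]
}}

```text
t: 24.55
ee_pos: [584.1, 207.6, 73.5]
orientation: [-2.411, -0.538, -1.537]
ft_force: [-0.1, 0.1, -3.1]
width: 53.8
grasp_force: 30.0
```

Call:
{"op": "jog_arm", "data": {
  "increments": [0,0,0,-0.9,0,0.4,40,0,0,0,-0.9,0,0.4,40,0,0,0,0,0,0,40]
}}

```text
t: 24.92
ee_pos: [584.2, 207.6, 71.6]
orientation: [-2.411, -0.538, -1.538]
ft_force: [0.1, -0.2, -2.8]
width: 53.5
grasp_force: 30.0
```

Call:
{"op": "jog_arm", "data": {
  "increments": [0,0,0,-0.9,0,0.4,40,0,0,0,-0.5,0,0.2,40,0,0,0,0,0,0,40]
}}

```text
t: 25.3
ee_pos: [584.1, 207.6, 70.0]
orientation: [-2.411, -0.538, -1.538]
ft_force: [0.3, -0.1, -3.0]
width: 53.7
grasp_force: 30.0
```

Call:
{"op": "jog_arm", "data": {
  "increments": [0,0,0,-0.9,0,0.4,40,0,0,0,0,0,0,40]
}}

```text
t: 25.55
ee_pos: [584.4, 207.7, 70.0]
orientation: [-2.409, -0.537, -1.54]
ft_force: [-2.7, -1.3, 4.4]
width: 53.6
grasp_force: 30.0
```

Call:
{"op": "jog_arm", "data": {
  "increments": [0,0,0,0,0,0,66,0,0,0,0,0,0,75,0,0,0,0,0,0,75,0,0,0,0,0,-10,75,0,0,0,0,0,-20,75,0,0,0,0,0,-25,75,0,0,0,0,0,-25,75,0,0,0,0,0,-25,75]
}}

```text
t: 26.55
ee_pos: [496.6, 166.9, 114.0]
orientation: [-2.411, -0.538, -1.537]
ft_force: [-0.1, -0.6, -0.7]
width: 65.6
grasp_force: 0.0
```

Run:
```python
from h import *
from scipy.optimize import least_squares
st()
im=get_image("scene"); cv2.imwrite("pics/s4.png",im["pixels"])
P=pts(im)
for t in("yeast_tin","tape"): look(t,"scene")
J=P[(np.linalg.norm(P[:,:2]-[566,200],axis=1)<45)&(P[:,2]>25)&(P[:,2]<125)]; print(np.percentile(J[:,2],99))
for lo,hi in((30,60),(60,95)):
    S=J[(J[:,2]>lo)&(J[:,2]<hi)]; f=least_squares(lambda c:np.linalg.norm(S[:,:2]-c,axis=1)-28.5,[566,200],loss="soft_l1",f_scale=2); print("jar",f.x,len(S),np.std(f.fun))
D=P[(P[:,2]>283)&(P[:,2]<302)&(P[:,0]<640)&(P[:,0]>350)&(P[:,1]<-120)&(P[:,1]>-320)]
l=cv2.fitLine(D[:,:2].astype(np.float32),cv2.DIST_HUBER,0,.01,.01).ravel(); print(len(D),l)
```

```text
t 26.55 tcp [496.6 166.9 114. ] grasp [481.  159.6 122. ] z [ 0.82  0.38 -0.42] y [ 0.42 -0.91  0.  ] q [ 0.15  0.78  2.51  2.87  1.28 -1.62] F [-0.1 -0.6 -0.7] w 65.6
yeast_tin scene 0.69 [ 487. -479.  116.]
112.88143500776724
jar [566.16855057 198.40651994] 162 0.9778324727320254
jar [566.47698235 198.14147282] 202 1.1856911576093165
40 [   0.78778684   -0.615948    411.73654    -273.20233   ]
```

View pics/s4.png

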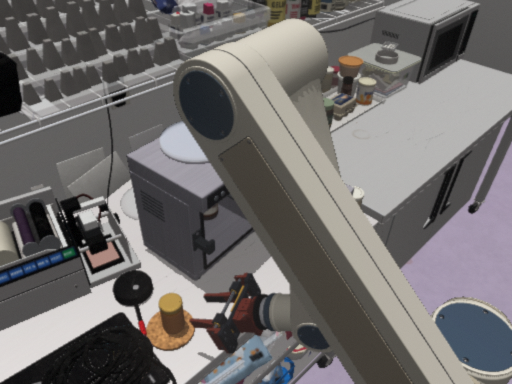

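Run:
```python
from h import *
im=get_image("side"); cv2.imwrite("pics/sd.png",im["pixels"]); P=pts(im)
D=P[(P[:,2]>280)&(P[:,2]<298)&(P[:,0]<630)&(P[:,0]>380)&(P[:,1]<-190)&(P[:,1]>-320)]
l=cv2.fitLine(D[:,:2].astype(np.float32),cv2.DIST_HUBER,0,.01,.01).ravel(); print(len(D),l,np.percentile(D,[2,98],axis=0))
for t in("yeast_tin","tape"): look(t,"side")
```

```text
621 [ 9.7582644e-01  2.1854690e-01  5.0824521e+02 -2.6069885e+02] [[ 405.69246496 -285.98418256  280.51485698]
 [ 624.48952479 -222.34910166  292.06764089]]
yeast_tin side 0.57 [ 500. -496.   85.]
tape side 0.67 [ 596. -486.   38.]
```

View pics/sd.png

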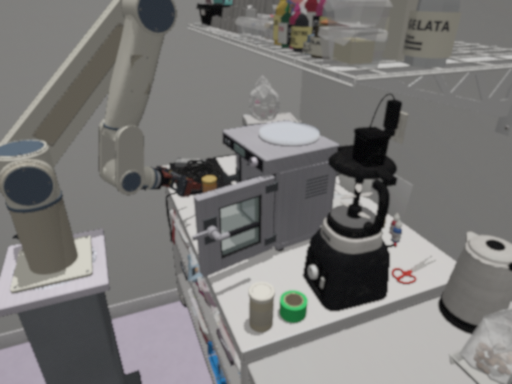

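The side view shows the door standing open at (235,220), about 95°. The tin (262,305) and tape (293,305) have not moved, the jar (209,185) is on the mat, and the gripper is clear of it.

```bash
python3 -c "
from workcell import job
print(job.close_job())"
```

```text
the job is handed in; nothing more can be done
None
```

The job is handed in: the door stands open at about 95°, the honey jar is upright and wholly on the cork mat, the tub and tape have not moved, and the arm is clear of everything.

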